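Fill the stamping jig, close its keeper comb and lock it with the cam lever

ROBOT

A 6-joint arm with a two-finger parallel gripper is mounted at the origin on a cart in front of the work surface, level with it; the furniture and walls round the work are solid. World frame = base frame: x ahead of the robot, y to its left, z up, the work surface at z = 0. Lengths are in m, angles in rad, forces in N, time in s.
With the tool pointing down it reaches from about 0.35 to 0.975 m from the base axis. Payload 4.9 kg.
Tool frame: the origin (TCP) lies between the finger pads; the fingertips stand 19 mm ahead of it and the grasp point (between the pads) is the TCP; z points along the fingers, y is the line along which they close (so a half turn about z gives the same grasp; the last joint's range is limited). The gripper opens to 85 mm and grips with 20 to 120 N. Pads are 22 mm wide; open, the fingers measure 114 mm over their backs; the gripper's body (76 mm by 85 mm) begins 54 mm behind the grasp point. The pads swing forward as they close: fully open they stand 13 mm farther back than shut.
Start: joints at [1.152, 0.053, 1.613, -0, 1.476, -0.119], TCP at [0.185, 0.597, 0.25] pointing down, gripper open.
Joint ranges: [-3.01, 3.01], [-1.01, 2.22], [0.06, 2.58], [-1.02, 4.17], [0.09, 2.62], [-3.14, 3.14]. Speed limits (rad/s): [2.57, 2.57, 3.14, 3.14, 3.14, 3.14].

INTERFACE

Orientations are given as a rotation vector (axis times angle).
In Python, from station import ctrl gives the robot as it stands. The module is installed in compiled form; this text tells all that it offers.
- The arm moves only by the tool servo_tool, never from a script. Its argument "increments" is a list that holds one entry, the list of rows, each a list of 5 numbers: the finger opening in cm, from 0 to 8.54, then the shift along the tool's x, y, z in cm, then the turn about the tool's z in degrees. A call has 1 to 5 rows; each row is the pose to reach, as a shift and turn from the pose commanded when the call began, along the tool's axes at that moment; what a row does not reach only later rows make up. A row lasts 1/10 s, in which the tool goes at most 50 mm and 8.59 degrees, less where a joint would pass 70% of its speed; a pose out of reach is approached as far as the arm can. A call with a gripper value outside its range is refused whole. The fingers move at their own pace and stop on an object; "newtons" is the grip in N (left out, the last holds). Time passes only in rows, so rows that repeat a pose let the fingers close. It gives the time, the measured TCP pose, the force, the opening and the grip force at its end, in the units of the state.
- ctrl.get_obs(): the state, without advancing time (a new reading comes with each control period).
- ctrl.get_image(name): name is "scene" or "top"; returns a dict with "img" (400x640x3 uint8, red, green, blue), "fx", "fy", "cx", "cy" (pixels), "k1" (the pictures are not rectified: a ray, as slopes to the right and down, at radius r is drawn at 1 + k1 r^2 times it, then the intrinsics apply), "rvec" (rotation vector, rad) and "tvec" (3), from world to camera coordinates, as OpenCV has them. Camera axes: x right, y down, z forward; pixel columns grow to the right and rows downward; lengths in m; the calibration is good to about 2 mm. A picture is of the moment at which its call begins. There is no depth.
- ctrl.finish_job(): hands the job in; it is judged then, once.
The state is a dict: "t": time; "q": joint angles; "dq": joint speeds; "effort": joint torques, N m; "tool_pos": TCP position; "tool_rot": TCP orientation; "contact_force": force on the tool from outside, world axes, zero at the start; "wrist_torque": the same for the moment, N m; "opening": finger opening in m; "grip_force": force on a finger pad.
Only numpy, scipy, OpenCV 4.12 (cv2) and the standard library are available. Lean on these libraries where they do the work, as an engineer would, in place of code of your own. Each camera call takes 0.05 s, during which the arm holds its last target. There are 200 camera calls.

TASK

One of the three blue cups of the stamping jig is still empty: take one spare cake from the slat tray, lower it gently right down into that cup so that it lies flat, and only then let go. Then push the steel keeper comb by its black handle fully home over the cakes, so that they cannot lift with the stamp, and flip the red cam lever all the way over towards you to lock the comb. Leave the other spare on its tray, and do not disturb the cakes already in the cups, the tray, the dye dish or the stamp.

Things in the scene. Friction and masses are not known exactly. Their poses are not given: they have to be found in the camera images.
- jig: fixed stamping jig: white board 255 (x) x 340 (y) x 12 mm; origin on the bench amid the board, x away from the robot, y left; turned up to 0.2 rad. In its frame: cups in a row at x = +75, y = -88, 0, +88 mm; the comb's two runners lie at y = +-150 mm; the cam bracket stands on the right runner guide at x = -40, y = -150 mm, 53 mm high, 31 mm wide in y
- cup_1: one of three alike blue cups, fixed on the jig 88 mm apart; which stands where is random, two hold a cake at the start, one is empty. Shallow round dish 10 mm high: floor 3 mm thick, 71 mm across; side slopes out to 79 mm at the rim (86 outside), 7 mm above the floor. A cake lies flat in it with play. Origin: centre of its underside, 12 mm above the bench; axes as the jig's
- cup_2: another of three alike blue cups, fixed on the jig 88 mm apart; which stands where is random, two hold a cake at the start, one is empty. Shallow round dish 10 mm high: floor 3 mm thick, 71 mm across; side slopes out to 79 mm at the rim (86 outside), 7 mm above the floor. A cake lies flat in it with play. Origin: centre of its underside, 12 mm above the bench; axes as the jig's
- cup_3: another of three alike blue cups, fixed on the jig 88 mm apart; which stands where is random, two hold a cake at the start, one is empty. Shallow round dish 10 mm high: floor 3 mm thick, 71 mm across; side slopes out to 79 mm at the rim (86 outside), 7 mm above the floor. A cake lies flat in it with play. Origin: centre of its underside, 12 mm above the bench; axes as the jig's
- keeper (a joint): keeper comb's slide (m): 0 = fully home at its stop, grows to 0.075 as drawn back towards the robot (jig -x); starts at 0.058-0.074. Flat steel sheet 46 to 50 mm above the bench, at least 3 mm over the cakes; prongs point away and pass beside the cups; at 0.058 their tips stand 50 mm short of the cup centres. Slides with about 3 N, stays where left; clamped by the locked lever
- keeper_handle (a point): middle of the comb's black handle: round bar 11 mm thick along jig y, 80 mm free between its two posts, centre 84 mm above the bench, 34 mm above the comb's top. Pinch it from above (fingers closing along jig x) or push it. Moves with the comb; at home it is at jig x = +30 mm, y = 0. Axes as the jig's
- cam_lever (a joint): cam lever angle (rad): 0 = free, leaning 0.47 past upright away from the robot; grows as it is flipped up and over towards the robot (jig -x) to 1.9 = locked, at its stop, 0.14 above level. Starts at 0 to 0.5, stays where left. Turns in the jig's x-z plane with 1 N at lever_grip; from 0.8 rad the cam bears on the runner (up to about 6 N) and clamps the comb ever harder
- lever_grip (a point): point on the lever's red plastic grip, 85 mm from the hinge and 18 mm from its end, amid its thickness. The grip has flat sides: 14 mm thick (along jig y), 22 mm broad, 62 mm long, along the lever. It can be pinched by its flat sides (fingers closing along jig y) and led round its arc, or pushed over and down. When locked this point is 52 mm above the bench
- cam_hinge (a point): axis of the cam lever, along jig y: jig x = -40, y = -150 mm, 40 mm above the bench. Position of lever_grip at joint value q, from the hinge, in the jig's frame: x = -85 cos(2.04 - q) mm, z = 85 sin(2.04 - q) mm
- cake_a: round flower-shaped steamed rice cake with petals, pale beige, 62 x 66 mm across and 26 mm high, solid, about 55 g; origin: centre of its underside, z up; lies in a cup from the start
- cake_b: round flower-shaped steamed rice cake with petals, pale beige, 62 x 67 mm across and 28 mm high, solid, about 55 g; origin: centre of its underside, z up; lies in a cup from the start
- cake_c: round flower-shaped steamed rice cake with petals, pale beige, 64 x 68 mm across and 26 mm high, solid, about 55 g; origin: centre of its underside, z up; a spare on the slat tray
- cake_d: round flower-shaped steamed rice cake with petals, pale beige, 64 x 68 mm across and 28 mm high, solid, about 55 g; origin: centre of its underside, z up; a spare on the slat tray
- slat_tray: bamboo slat tray, loose, 146 (x) x 303 (y) x 21 mm, to the left; the spares lie on its top, 21 mm above the bench, more than 110 mm apart. Origin: centre of its underside. Between tray and jig, farther back, stands a fixed hand press 0.36 m tall, over x 0.50 to 0.72, y 0.06 to 0.22 m: pass in front of it
- dye_dish: small steel dish of red food colour, 72 mm wide, 25 mm high, behind the jig; origin: centre of its underside
- stamp: wooden flower stamp standing upright on its red face behind the jig, 27 mm wide, 77 mm high; origin: centre of its underside
There are look-alikes about, which are no part of the job. What is shaped like the cake_b but yellow is not meant.

How it is judged:
By the outcome, as a careful person would: the job done as asked, in the order asked, and still so for the second after the job is handed in, with the robot touching nothing.
It also fails if it takes over 58 s, if anything falls off the work surface, if the arm or the gripper's body presses on something with over 40 N, if the wrist force passes 120 N, or if a joint passes its speed limit or range.

## Working session

There is one attempt and no reset: what is moved stays moved. The work goes in short steps, Python scripts to look and compute and a tool call to move; the robot and the scene stay as the last step left them, time stands still between calls to the robot, and variables do not carry over. Pictures are saved under pics/ and viewed, at most 10 in all, crops included, and the job is handed in when it is done.

Besides the shell and the picture viewer there is one more tool, called by a JSON object that holds its "name" and its "arguments". servo_tool: Moves the arm, as the interface text tells. Its arguments: {"type":"object","properties":{"increments":{"type":"array"},"newtons":{"type":"number"}},"required":["increments"]}

```bash
mkdir -p pics; cat > h.py <<'E'
import numpy as np, cv2
from scipy.spatial.transform import Rotation as R
from station import ctrl
def pic(name,fn):
    d=ctrl.get_image(name); cv2.imwrite('pics/'+fn,cv2.cvtColor(d['img'],cv2.COLOR_RGB2BGR)); return d
def ray(d,u,v):
    x=(u-d['cx'])/d['fx'];y=(v-d['cy'])/d['fy'];a,b=x,y
    for _ in range(20):
        s=1+d['k1']*(a*a+b*b);a,b=x/s,y/s
    M=R.from_rotvec(d['rvec']).as_matrix()
    return -M.T@np.array(d['tvec']),M.T@np.array([a,b,1])
def at(d,u,v,z):
    o,r=ray(d,u,v); return o+r*(z-o[2])/r[2]
def proj(d,p):
    M=R.from_rotvec(d['rvec']).as_matrix();c=M@np.array(p)+np.array(d['tvec']);a,b=c[:2]/c[2]
    s=1+d['k1']*(a*a+b*b);return np.array([d['fx']*a*s+d['cx'],d['fy']*b*s+d['cy']])
E
python3 - <<'E'
from h import *
for n in('scene','top'):
    d=pic(n,n+'0.png'); print(n,d['fx'],d['k1'],ray(d,320,200))
print(ctrl.get_obs())
E
```

```text
scene 380.9173767060564 0.031220507544074728 (array([-0.04857752, -0.74322062,  0.51399259]), array([ 0.62233859,  0.68887012, -0.37230662]))
top 409.8844906976733 -0.059526935500710615 (array([ 0.36150482, -0.05226633,  1.51104457]), array([ 0.14026193,  0.01741807, -0.99013305]))
{'t': 0.1, 'q': array([ 1.15199332e+00,  5.33259796e-02,  1.61417584e+00, -1.05031593e-06,
        1.47601804e+00, -1.18973013e-01]), 'dq': array([-2.08407428e-03, -2.59733173e-03, -9.69001188e-05, -4.62383770e-04,
        2.52507460e-03, -1.03291757e-03]), 'effort': array([ 1.66002678e-06, -3.94908178e+01, -3.71361601e+01, -1.57443424e-04,
        3.97659969e-03, -1.75434639e-05]), 'tool_pos': array([0.18436095, 0.59662432, 0.24915271]), 'tool_rot': array([-4.69133009e-01, -3.10584929e+00,  2.91843605e-03]), 'contact_force': array([ 0.14996428, -0.67747426,  0.34974202]), 'wrist_torque': array([-0.00234385,  0.00271419, -0.01592165]), 'grip_force': 0.0, 'opening': 0.0854231495763832}
```

View pics/scene0.png

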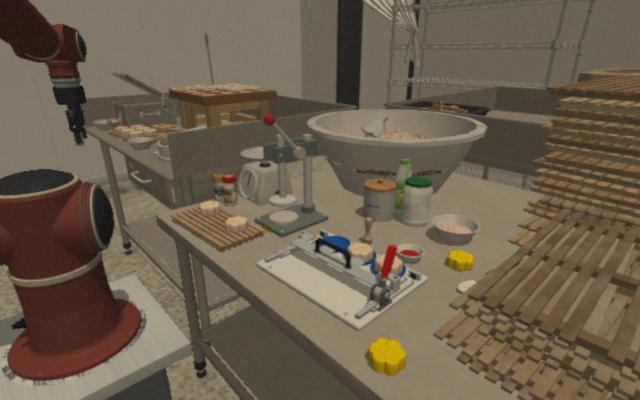

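View pics/top0.png

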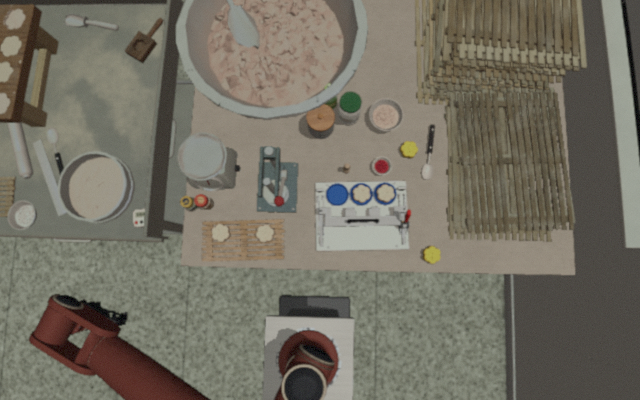

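The top view shows the empty cup at (337,194), spares at (220,233) and (264,233), the handle near (361,220) and the lever near (408,216). I'll take enlarged crops next.

```bash
python3 - <<'E'
from h import *
i=cv2.imread('pics/top0.png')
a=cv2.resize(i[172:262,305:425],None,fx=5,fy=5,interpolation=cv2.INTER_CUBIC)
b=cv2.resize(i[212:266,197:297],None,fx=5,fy=5,interpolation=cv2.INTER_CUBIC)
c=np.zeros((a.shape[0]+0,600,3),np.uint8);c[:]=a;cv2.imwrite('pics/a.png',c)
e=np.zeros((270,600,3),np.uint8);e[:,:500]=b
cv2.imwrite('pics/b.png',e)
s=cv2.imread('pics/scene0.png');cv2.imwrite('pics/c.png',np.vstack([cv2.resize(s[225:320,250:430],(720,380),interpolation=cv2.INTER_CUBIC),cv2.resize(e,(720,220))]))
E
```

```text
(no output)
```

View pics/a.png

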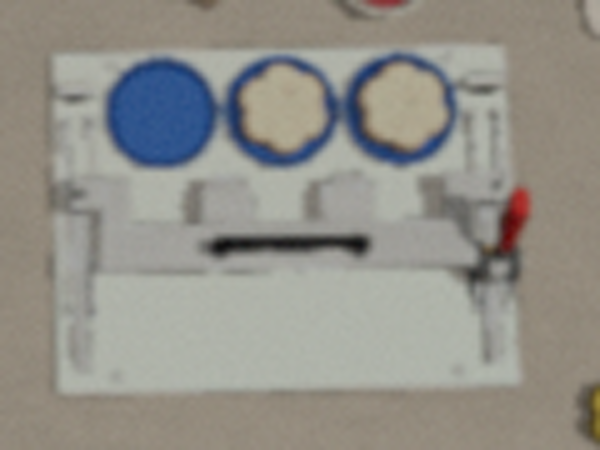

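View pics/c.png

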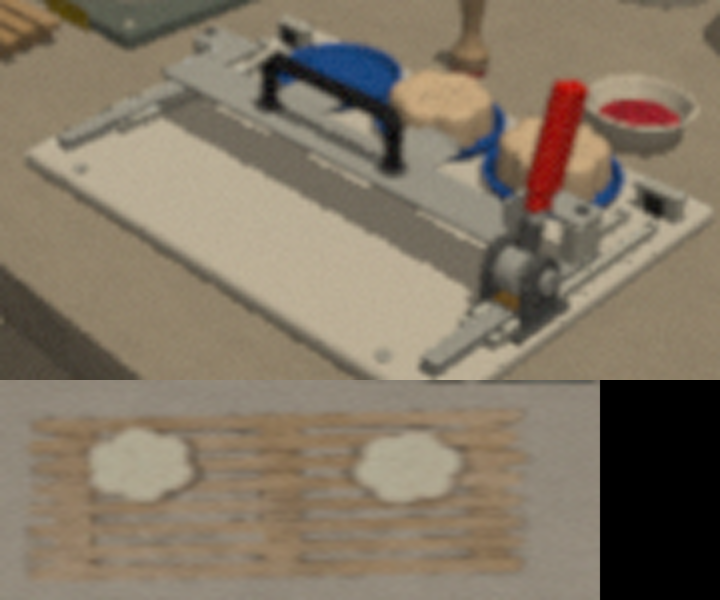

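```bash
cat > fit.py <<'E'
from h import *
from scipy.optimize import least_squares
d=ctrl.get_image('top');img=d['img'].astype(int)
P=lambda u,v:(305+u/5-.4,172+v/5-.4)
pts=[((.1275,.17),P(52,52),.012),((.1275,-.17),P(505,44),.012),((-.1275,-.17),P(520,380),.012),((-.1275,.17),P(60,393),.012)]
# cups: blue
B=(img[...,2]>img[...,0]+35).astype(np.uint8)
n,l,s,c=cv2.connectedComponentsWithStats(B)
for k in range(1,n):
    if s[k,4]>30: print('blue',s[k],c[k])
for y,p in((.088,(161,112)),(0,(282,111)),(-.088,(400,109))): pts.append(((.075,y),P(*p),.022))
W=np.array([at(d,*p,z)[:2] for _,p,z in pts]);L=np.array([q for q,_,_ in pts])
f=lambda x:(np.c_[x[0]+L[:,0]*np.cos(x[2])-L[:,1]*np.sin(x[2]),x[1]+L[:,0]*np.sin(x[2])+L[:,1]*np.cos(x[2])]-W).ravel()
r=least_squares(f,[.5,-.1,0]);print('jig',r.x,(r.fun.reshape(-1,2)*1000).round(1).tolist())
# cakes
sub=img[212:266,197:297];g=((sub[...,2]>115)&(sub.min(2)>110)).astype(np.uint8)
for thr in(125,135,145):
    g=cv2.medianBlur((cv2.GaussianBlur(sub.astype(np.uint8),(3,3),0)[...,2]>thr).astype(np.uint8),3)
    n,l,s,c=cv2.connectedComponentsWithStats(g)
    for k in range(1,n):
        if s[k,4]>100: print(thr,s[k],at(d,c[k][0]+197,c[k][1]+212,.048))
x=r.x;J=lambda a,b:x[:2]+[a*np.cos(x[2])-b*np.sin(x[2]),a*np.sin(x[2])+b*np.cos(x[2])]
print('cup',J(.075,.088))
h=at(d,*P(288,244),.084);print('handle',h,'jig',R.from_euler('z',-x[2]).apply(h-[x[0],x[1],0]))
E
python3 fit.py
```

```text
blue [327 183  68  22 564] [348.23758865 194.59042553]
jig [ 0.5240185  -0.17970241  0.04819197] [[2.2, 1.6], [3.5, -0.4], [-2.4, -2.3], [-1.1, 2.7], [-1.7, -1.0], [-0.5, 0.1], [-0.1, -0.8]]
125 [ 16  13  15  16 196] [0.44220028 0.32814696 0.048     ]
125 [ 60  13  16  16 196] [0.44564691 0.16827821 0.048     ]
135 [ 16  13  15  15 170] [0.44243991 0.32876769 0.048     ]
135 [ 61  14  15  15 165] [0.44512758 0.16795506 0.048     ]
cup [ 0.59469217 -0.08819158]
handle [ 0.49560461 -0.17651908  0.084     ] jig [-0.02822755  0.00454843  0.084     ]
```

{"name": "servo_tool", "arguments": {"increments": [[[8.54,-3.3,-1.8,0.5,7],[8.54,-6.6,-3.6,1,14],[8.54,-9.8,-5.4,1.5,21],[8.54,-13,-7.2,2,28],[8.54,-16.3,-9,2.5,35]]]}}

```text
t: 0.65
tool_pos: [0.3143, 0.4617, 0.2248]
tool_rot: [-1.388, -2.818, 0.001]
contact_force: [-0.0, 0.8, -0.8]
opening: 0.0854
grip_force: 0.0
```

```bash
cat >> h.py <<'E'
def go(x,y,z,yaw=None):
    o=ctrl.get_obs();M=R.from_rotvec(o['tool_rot']).as_matrix()
    t=M.T@(np.array([x,y,z])-o['tool_pos'])*100
    a=np.degrees(np.arctan2(M[1,1],M[0,1]))
    s='' if yaw is None else 'turn %.1f'%(-((yaw-a+90)%180-90))
    print('shift cm',t.round(2),s,'| at',o['tool_pos'].round(4),'yaw %.1f'%a,'tilt',M[:,2].round(3),'q1 q6',o['q'][[0,5]].round(2),'F',o['contact_force'].round(1),'open',round(o['opening'],4),'grip',round(o['grip_force'],1),'t',o['t'])
E
python3 -c "
from h import *
go(.442,.3285,.13,2.8)"
```

```text
shift cm [-18.34   2.01   9.48] turn 34.8 | at [0.3143 0.4617 0.2248] yaw 37.6 tilt [-0. -0. -1.] q1 q6 [0.84 0.18] F [-0.   0.8 -0.8] open 0.0854 grip 0.0 t 0.65
```

{"name": "servo_tool", "arguments": {"increments": [[[8.54,-3.7,0.4,1.9,7],[8.54,-7.4,0.8,3.8,14],[8.54,-11,1.2,5.7,21],[8.54,-14.7,1.6,7.6,28],[8.54,-18.3,2.0,9.5,34.8]]]}}

```text
t: 1.15
tool_pos: [0.4424, 0.3293, 0.1294]
tool_rot: [-2.168, -2.274, 0.0]
contact_force: [0.2, 0.8, -0.6]
opening: 0.0855
grip_force: 0.0
```

```bash
python3 -c "
from h import *
d=pic('top','t1.png');e=pic('scene','s1.png')
go(.442,.3285,.05,2.8)
for n,dd in(('t',d),('s',e)):print(n,proj(dd,ctrl.get_obs()['tool_pos']),proj(dd,[.442,.3285,.048]))
a=cv2.imread('pics/t1.png')[190:260,180:280];b=cv2.imread('pics/s1.png')[120:260,150:290]
cv2.imwrite('pics/d.png',np.hstack([cv2.resize(a,(400,280),interpolation=2),cv2.resize(b,(280,280),interpolation=2)]))
"
```

```text
shift cm [0.18 0.04 7.67] turn -0.1 | at [0.4421 0.327  0.1267] yaw 2.7 tilt [-0.005 -0.004 -1.   ] q1 q6 [0.5  0.46] F [-0.2  1.2 -0.1] open 0.0851 grip 0.0 t 1.25
t [214.33532681 230.9981717 ] [219.80177609 232.46641976]
s [206.49407217 181.17474353] [209.12701974 204.41175664]
```

View pics/d.png

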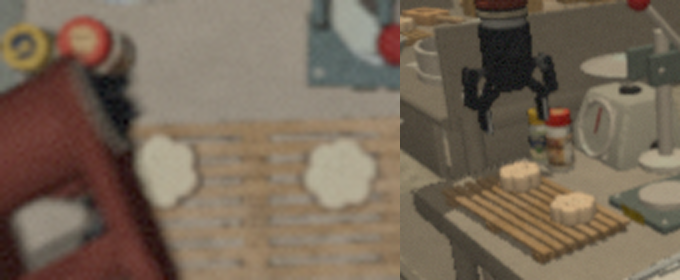

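{"name": "servo_tool", "arguments": {"increments": [[[8.54,0.2,0,3.5,0],[8.54,0.2,0,6.5,0],[8.54,0.2,0,8.2,0],[8.54,0.2,0,8.2,0],[6,0.2,0,8.2,0]]], "newtons": 25}}

```text
t: 1.75
tool_pos: [0.4415, 0.3332, 0.0487]
tool_rot: [-2.161, -2.28, -0.0]
contact_force: [0.0, 0.8, 0.2]
opening: 0.073
grip_force: 0.0
```

{"name": "servo_tool", "arguments": {"increments": [[[5,0,0,0,0],[5,0,0,0,0],[5,0,0,0,0],[5,0,0,0,0]]]}}

```text
t: 2.15
tool_pos: [0.4428, 0.3336, 0.0503]
tool_rot: [2.162, 2.279, 0.005]
contact_force: [-0.5, 1.5, 7.0]
opening: 0.0633
grip_force: 28.1
```

```bash
python3 -c "
from h import *
go(.442,.3285,.16,2.8)"
```

```text
shift cm [ -0.48  -0.08 -10.97] turn 0.2 | at [0.4428 0.3336 0.0503] yaw 3.0 tilt [ 0.003  0.002 -1.   ] q1 q6 [0.51 0.46] F [-0.5  1.5  7. ] open 0.0633 grip 28.1 t 2.15
```

{"name": "servo_tool", "arguments": {"increments": [[[5,0,0,-1.5,0],[5,0,0,-4,0],[5,0,0,-7,0],[5,0,0,-10,0],[5,0,0,-11,0]]]}}

```text
t: 2.65
tool_pos: [0.4432, 0.3336, 0.1627]
tool_rot: [2.161, 2.278, 0.01]
contact_force: [0.2, 0.2, -1.3]
opening: 0.0631
grip_force: 27.8
```

{"name": "servo_tool", "arguments": {"increments": [[[5,0,0,0,0],[5,0,0,0,0],[5,0,0,0,0]]]}}

```text
t: 2.95
tool_pos: [0.4405, 0.332, 0.156]
tool_rot: [-2.161, -2.278, 0.006]
contact_force: [-0.2, -0.4, -0.7]
opening: 0.0635
grip_force: 27.8
```

```bash
python3 -c "
from h import *
go(.38,.19,.16,2.8)
d=pic('scene','s2.png')
b=d['img'][130:230,150:270,::-1];print(proj(d,ctrl.get_obs()['tool_pos']))
cv2.imwrite('pics/e.png',cv2.resize(b,None,fx=4,fy=4,interpolation=2))
o=ctrl.get_obs();print(o['tool_pos'],o['tool_rot'])"
```

```text
shift cm [-13.86  -6.79  -0.35] turn 0.2 | at [0.4405 0.332  0.156 ] yaw 3.0 tilt [-0.003 -0.002 -1.   ] q1 q6 [0.51 0.46] F [-0.2 -0.4 -0.7] open 0.0635 grip 27.8 t 2.95
[204.14765955 171.90097926]
[0.44053415 0.33203202 0.15602481] [-2.16135032 -2.27839364  0.00583586]
```

View pics/e.png

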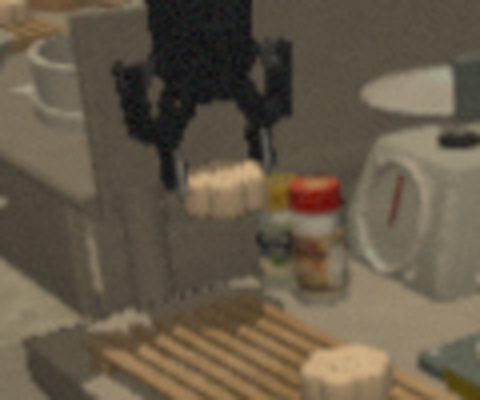

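{"name": "servo_tool", "arguments": {"increments": [[[5,-2,-1.2,0,0],[5,-5,-2.6,0,0],[5,-8.5,-4.2,0,0],[5,-11.5,-5.8,0,0],[5,-13.9,-6.8,0,0]]]}}

```text
t: 3.5
tool_pos: [0.3793, 0.1888, 0.1565]
tool_rot: [-2.161, -2.278, 0.004]
contact_force: [0.6, 0.5, -0.3]
opening: 0.0633
grip_force: 27.8
```

{"name": "servo_tool", "arguments": {"increments": [[[5,-3.4,0.2,0,0],[5,-6.8,0.4,0,0],[5,-10.2,0.6,0,0],[5,-13.6,0.9,0,0],[5,-17.1,1.1,0,0]]]}}

```text
t: 4.0
tool_pos: [0.4004, 0.0189, 0.1571]
tool_rot: [-2.161, -2.278, 0.002]
contact_force: [0.5, 0.1, -1.0]
opening: 0.0634
grip_force: 27.8
```

{"name": "servo_tool", "arguments": {"increments": [[[5,-2.4,3.8,0,0],[5,-4.8,7.6,0,0],[5,-7.2,11.4,0,0],[5,-9.6,15.2,0,0],[5,-11.8,18.9,0,0]]]}}

```text
t: 4.5
tool_pos: [0.5968, -0.0888, 0.1563]
tool_rot: [-2.161, -2.277, 0.002]
contact_force: [-0.7, -0.3, 1.1]
opening: 0.0629
grip_force: 27.8
```

{"name": "servo_tool", "arguments": {"increments": [[[5,0,0,2,0],[5,0,0,4,0],[5,0,0,5,0],[5,0,0,5,0],[5,0,0,5,0]]]}}

```text
t: 5.0
tool_pos: [0.5958, -0.0876, 0.1082]
tool_rot: [-2.162, -2.279, 0.0]
contact_force: [1.0, 0.6, -0.6]
opening: 0.0634
grip_force: 27.8
```

```bash
python3 -c "
from h import *
go(.5947,-.0882,.08,2.8)
d=pic('scene','s3.png')
p=ctrl.get_obs()['tool_pos'];print(proj(d,p),'cup centre rim',proj(d,[.5947,-.0882,.022]))
cv2.imwrite('pics/f.png',cv2.resize(d['img'][200:300,290:430,::-1],None,fx=5,fy=5,interpolation=2))"
```

```text
shift cm [-0.06 -0.12  2.82] turn 0.2 | at [ 0.5958 -0.0876  0.1082] yaw 3.0 tilt [-0.  0. -1.] q1 q6 [-0.27 -0.32] F [ 1.   0.6 -0.6] open 0.0634 grip 27.8 t 5.0
[334.85601586 212.82395772] cup centre rim [334.06265797 242.37809829]
```

View pics/f.png

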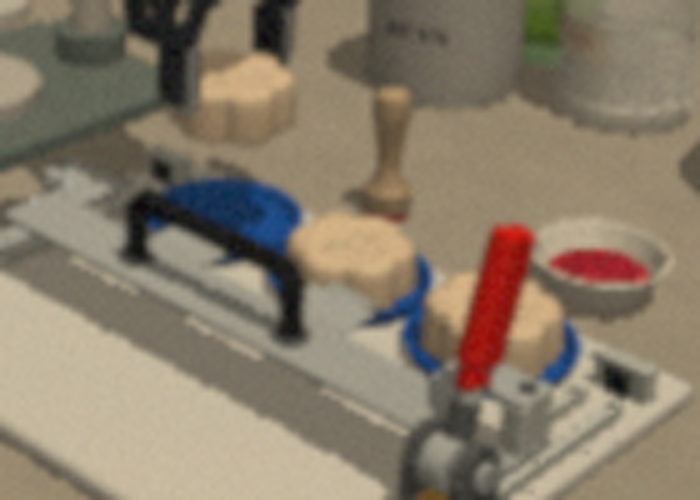

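```bash
python3 -c "
from h import *
d=ctrl.get_image('scene')
p=ctrl.get_obs()['tool_pos']
def cyl(c,r,z0,z1):
    P=np.array([proj(d,[c[0]+r*np.cos(a),c[1]+r*np.sin(a),z]) for a in np.linspace(0,6.28,60) for z in(z0,z1)])
    return ((P-[290,200])*5).round().min(0),((P-[290,200])*5).round().max(0)
for dy in(0,-.003,-.006):print(dy,cyl([p[0],p[1]+dy],.0335,p[2]-.029,p[2]-.002))
print('rim',cyl([.5947,-.0882],.043,.022,.022))
x=[.524,-.1797,.0482]
for y in(0,-.088):
  c=[x[0]+.075-y*.0482,x[1]+.075*.0482+y];print('cakes',cyl(c,.0325,.015,.042))
"
```

```text
0 (array([161.,  42.]), array([288., 141.]))
-0.003 (array([165.,  43.]), array([293., 143.]))
-0.006 (array([169.,  45.]), array([297., 144.]))
rim (array([141., 176.]), array([300., 251.]))
cakes (array([282., 205.]), array([412., 315.]))
cakes (array([418., 265.]), array([560., 385.]))
```

{"name": "servo_tool", "arguments": {"increments": [[[5,0.15,-0.1,1.2,0],[5,0.15,-0.1,2.6,0],[5,0.15,-0.1,4,0],[5,0.15,-0.1,4.8,0],[5,0.15,-0.1,5.2,0]]]}}

```text
t: 5.6
tool_pos: [0.5938, -0.086, 0.0541]
tool_rot: [-2.16, -2.277, 0.002]
contact_force: [0.4, -0.8, -1.2]
opening: 0.0633
grip_force: 27.8
```

{"name": "servo_tool", "arguments": {"increments": [[[5,0,0,0.2,0],[5,0,0,0.4,0],[5,0,0,0.6,0],[5,0,0,0.8,0],[5,0,0,0.8,0]]]}}

```text
t: 6.1
tool_pos: [0.5949, -0.0863, 0.0483]
tool_rot: [-2.162, -2.279, 0.0]
contact_force: [-0.2, 0.2, -0.4]
opening: 0.0632
grip_force: 27.8
```

```bash
python3 -c "
from h import *
go(.5947,-.0868,.043,2.8)
d=pic('scene','s4.png')
cv2.imwrite('pics/g.png',cv2.resize(d['img'][200:300,290:430,::-1],None,fx=5,fy=5,interpolation=2))"
```

```text
shift cm [-0.05 -0.02  0.53] turn 0.2 | at [ 0.5949 -0.0863  0.0483] yaw 3.0 tilt [-0.  0. -1.] q1 q6 [-0.27 -0.32] F [-0.2  0.2 -0.4] open 0.0632 grip 27.8 t 6.1
```

View pics/g.png

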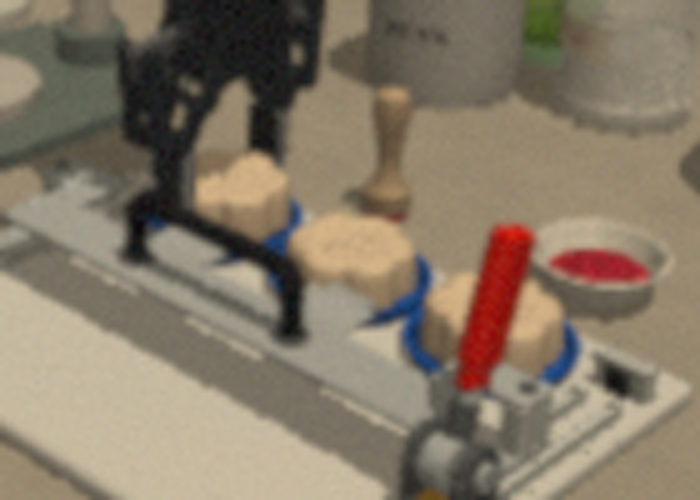

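The cake sits centred over the cup, with its right edge at 290 against the rim at 303. That matches the neighbouring cakes, so I'll continue down.

{"name": "servo_tool", "arguments": {"increments": [[[5,0,0,0.1,0],[5,0,0,0.2,0],[5,0,0,0.3,0],[5,0,0,0.4,0],[5,0,0,0.4,0]]]}}

```text
t: 6.65
tool_pos: [0.5948, -0.0863, 0.0441]
tool_rot: [-2.162, -2.279, 0.0]
contact_force: [0.0, -0.1, -0.8]
opening: 0.0637
grip_force: 27.8
```

{"name": "servo_tool", "arguments": {"increments": [[[5,0,0,0.1,0],[5,0,0,0.1,0],[5,0,0,0.2,0],[5,0,0,0.2,0]]]}}

```text
t: 7.05
tool_pos: [0.5951, -0.0864, 0.0439]
tool_rot: [-2.162, -2.279, 0.001]
contact_force: [-5.3, 1.2, 10.1]
opening: 0.063
grip_force: 29.1
```

Contact came at z 0.0439, and about 0.044 was expected for the floor, so the cake is seated. I'll ease off, open slowly and rise.

{"name": "servo_tool", "arguments": {"increments": [[[5,0,0,-0.1,0],[6.3,0,0,-0.1,0],[6.8,0,0,-0.1,0],[7.4,0,0,-0.1,0],[8,0,0,-0.1,0]]]}}

```text
t: 7.55
tool_pos: [0.5947, -0.0863, 0.0428]
tool_rot: [-2.162, -2.279, 0.0]
contact_force: [-0.2, -0.6, -0.4]
opening: 0.0801
grip_force: 0.0
```

{"name": "servo_tool", "arguments": {"increments": [[[8.3,0,0,0,0],[8.3,0,0,-1,0],[8.3,0,0,-3,0],[8.3,0,0,-6,0],[8.3,0,0,-10,0]]]}}

```text
t: 8.05
tool_pos: [0.5936, -0.0859, 0.1429]
tool_rot: [-2.16, -2.277, 0.003]
contact_force: [0.8, -0.5, 0.4]
opening: 0.0828
grip_force: 0.0
```

```bash
python3 -c "
from h import *
go(.45,-.180,.15,2.8)"
```

```text
shift cm [ -8.63 -14.84  -0.66] turn 0.2 | at [ 0.5936 -0.0859  0.1429] yaw 3.0 tilt [-0.004  0.001 -1.   ] q1 q6 [-0.27 -0.32] F [ 0.8 -0.5  0.4] open 0.0828 grip 0.0 t 8.05
```

{"name": "servo_tool", "arguments": {"increments": [[[6,-1.8,-3,-0.7,0],[4,-3.6,-6,-0.7,0],[2,-5.4,-9,-0.7,0],[0,-7.2,-12,-0.7,0],[0,-8.7,-14.8,-0.7,0]]]}}

```text
t: 8.55
tool_pos: [0.4507, -0.1818, 0.1512]
tool_rot: [2.161, 2.278, 0.0]
contact_force: [0.9, -0.1, 0.6]
opening: 0.0101
grip_force: 0.0
```

{"name": "servo_tool", "arguments": {"increments": [[[0,0,0,0,0],[0,0,0,0,0]]]}}

```text
t: 8.75
tool_pos: [0.4517, -0.1814, 0.1511]
tool_rot: [2.163, 2.277, 0.001]
contact_force: [0.3, 0.6, 0.3]
opening: -0.0
grip_force: 0.0
```

```bash
python3 -c "
from h import *
go(.45,-.180,.086,2.8)
d=pic('scene','s5.png');e=pic('top','t5.png')
cv2.imwrite('pics/i.png',np.hstack([cv2.resize(d['img'][200:300,290:390,::-1],(400,400),interpolation=2),cv2.resize(e['img'][172:262,315:415,::-1],(400,400),interpolation=2)]))"
```

```text
shift cm [ 0.15 -0.18  6.51] turn 0.1 | at [ 0.4517 -0.1814  0.1511] yaw 2.9 tilt [ 0.002 -0.001 -1.   ] q1 q6 [-0.53 -0.59] F [0.3 0.6 0.3] open -0.0 grip 0.0 t 8.75
```

View pics/i.png

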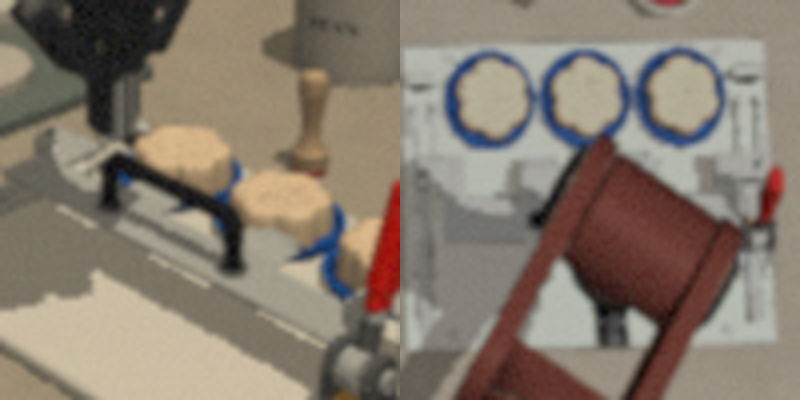

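All three cakes lie flat in their cups. Next I push the comb.

{"name": "servo_tool", "arguments": {"increments": [[[0,0,-0.2,3,0],[0,0,-0.2,5.8,0],[0,0,-0.2,6.5,0],[0,0,1,6.5,0],[0,0,2.2,6.5,0]]]}}

```text
t: 9.35
tool_pos: [0.4758, -0.18, 0.0866]
tool_rot: [2.16, 2.278, 0.001]
contact_force: [-0.2, 0.8, 0.3]
opening: -0.0
grip_force: 0.0
```

{"name": "servo_tool", "arguments": {"increments": [[[0,0,1,0,0],[0,0,2,0,0],[0,0,3,0,0],[0,0,4,0,0],[0,0,4.8,0,0]]]}}

```text
t: 9.85
tool_pos: [0.5227, -0.1774, 0.0857]
tool_rot: [2.162, 2.279, 0.0]
contact_force: [-2.3, -1.1, 1.2]
opening: 0.0001
grip_force: 1.2
```

{"name": "servo_tool", "arguments": {"increments": [[[0,0,0.3,0,0],[0,0,0.6,0,0],[0,0,0.8,0,0],[0,0,0.8,0,0]]]}}

```text
t: 10.25
tool_pos: [0.5298, -0.1768, 0.0852]
tool_rot: [2.162, 2.279, 0.001]
contact_force: [-0.4, -0.9, -0.0]
opening: 0.0002
grip_force: 0.1
```

{"name": "servo_tool", "arguments": {"increments": [[[0,0,0.2,0,0],[0,0,0.4,0,0],[0,0,0.6,0,0],[0,0,0.6,0,0]]]}}

```text
t: 10.65
tool_pos: [0.535, -0.1765, 0.0851]
tool_rot: [-2.161, -2.278, 0.002]
contact_force: [-5.0, -0.1, 1.0]
opening: 0.0001
grip_force: 2.4
```

{"name": "servo_tool", "arguments": {"increments": [[[0,0,0.2,0,0],[0,0,0.3,0,0],[0,0,0.4,0,0],[0,0,0.4,0,0]]]}}

```text
t: 11.05
tool_pos: [0.5355, -0.1765, 0.085]
tool_rot: [-2.155, -2.273, 0.012]
contact_force: [-19.9, -0.7, 12.4]
opening: -0.0004
grip_force: 10.1
```

The comb hit its stop: 20 N with no further motion, TCP at the predicted home. Back off and rise, and measure the lever.

{"name": "servo_tool", "arguments": {"increments": [[[0,0,-1,0,0],[0,0,-2,0,0],[0,0,-2,-4,0],[0,0,-2,-8,0],[0,0,-2,-12,0]]]}}

```text
t: 11.55
tool_pos: [0.5194, -0.1771, 0.2064]
tool_rot: [2.162, 2.279, 0.001]
contact_force: [0.4, -0.9, 0.2]
opening: -0.0001
grip_force: 0.0
```

```bash
cat > lev.py <<'E'
from h import *
x=[.524,-.1797,.0482]
def J(a,b,z): return [x[0]+a*np.cos(x[2])-b*np.sin(x[2]),x[1]+a*np.sin(x[2])+b*np.cos(x[2]),z]
def L(q,s,n=0):
    f=2.04-q; return J(-.04-s*np.cos(f)+n*np.sin(f),-.15,.04+s*np.sin(f)+n*np.cos(f))
if __name__=='__main__':
    for n,box in(('scene',(330,420,200,320)),('top',(395,425,195,245))):
        d=ctrl.get_image(n);i=d['img'].astype(int);u0,u1,v0,v1=box
        m=((i[...,0]>1.8*i[...,1])&(i[...,0]>90))[v0:v1,u0:u1].astype(np.uint8)
        k,l,s,c=cv2.connectedComponentsWithStats(m)
        for j in range(1,k):
            if s[j,4]>15: print(n,s[j],c[j]+[u0,v0])
        for q in(0,.1,.2,.3,.4,.5): print(q,proj(d,L(q,.072)).round(1),proj(d,L(q,.103)).round(1))
    q=0.3;go(.5,-.33,.2,2.8)
E
python3 lev.py
```

```text
scene [ 51  45  16  33 277] [388.3032491  260.50541516]
scene [70 50 20  6 89] [409.53932584 252.70786517]
0 [391.  259.3] [395.9 245.3]
0.1 [389.2 259.2] [393.4 245. ]
0.2 [387.3 259.4] [390.7 245.2]
0.3 [385.3 260. ] [387.8 245.9]
0.4 [383.2 260.9] [384.8 247.1]
0.5 [381.1 262.2] [381.7 248.8]
top [ 0  0  7 13 33] [397.3030303  199.39393939]
top [10 15  6 12 37] [407.7027027  214.94594595]
0 [407.1 212.9] [408.5 207.9]
0.1 [407.4 214.7] [408.9 210.5]
0.2 [407.6 216.6] [409.2 213.2]
0.3 [407.8 218.6] [409.5 216.1]
0.4 [407.9 220.6] [409.7 219.1]
0.5 [408.  222.7] [409.9 222.2]
shift cm [-14.95  -3.13   1.38] turn 0.2 | at [ 0.5232 -0.179   0.2132] yaw 3.0 tilt [ 0.013 -0.006 -1.   ] q1 q6 [-0.46 -0.52] F [ 0.5 -0.3  1.1] open -0.0001 grip 0.0 t 11.65
```

{"name": "servo_tool", "arguments": {"increments": [[[0,-3,1.5,0,0],[0,-6.5,3,0,0],[0,-10,4.3,0,0],[0,-13,4.3,0,0],[0,-15.2,4.3,0,0]]]}}

```text
t: 12.15
tool_pos: [0.5706, -0.3285, 0.2044]
tool_rot: [-2.163, -2.278, -0.001]
contact_force: [-0.1, 0.6, 0.2]
opening: -0.0002
grip_force: 0.0
```

{"name": "servo_tool", "arguments": {"increments": [[[0,0,0,2.5,0],[0,0,0,5,0],[0,0,0,7,0],[0,0,0,7,0],[0,0,0,7,0]]]}}

```text
t: 12.65
tool_pos: [0.5704, -0.3266, 0.1351]
tool_rot: [-2.161, -2.279, -0.0]
contact_force: [-0.1, 0.3, 0.3]
opening: -0.0004
grip_force: 0.0
```

```bash
python3 -c "
from lev import *
o=ctrl.get_obs();go(*J(.04,-.15,.134),2.8)
p=np.array(o['tool_pos'])
M=R.from_rotvec(o['tool_rot']).as_matrix()
for q in(.2,.5,.7,.9,1.1,1.3,1.5,1.7,1.9):
    c=np.array(L(q,.08,.011))+[.0145,0,.019]
    print(q,(M.T@(c-p)*100).round(1))"
```

```text
shift cm [-0.1   0.08  0.11] turn 0.2 | at [ 0.5704 -0.3266  0.1351] yaw 3.0 tilt [-0.     0.001 -1.   ] q1 q6 [-0.63 -0.69] F [-0.1  0.3  0.3] open -0.0004 grip 0.0 t 12.65
0.2 [-0.2 -3.3  0.2]
0.5 [-0.1 -5.6 -0.4]
0.7 [-0.1 -7.2 -0.4]
0.9 [-0.1 -8.8 -0.1]
1.1 [ -0.1 -10.3   0.5]
1.3 [ -0.1 -11.6   1.4]
1.5 [ -0.1 -12.8   2.6]
1.7 [ -0.1 -13.6   3.9]
1.9 [ -0.1 -14.2   5.4]
```

{"name": "servo_tool", "arguments": {"increments": [[[0,-0.1,-1.5,0,0],[0,-0.1,-3.2,0,0],[0,-0.1,-4.7,-0.2,0],[0,-0.1,-6,-0.3,0],[0,-0.1,-7.2,-0.3,0]]]}}

```text
t: 13.15
tool_pos: [0.4985, -0.3322, 0.1399]
tool_rot: [2.16, 2.277, 0.0]
contact_force: [1.4, -0.3, 1.1]
opening: 0.0004
grip_force: 0.6
```

{"name": "servo_tool", "arguments": {"increments": [[[0,0,-0.8,0.1,0],[0,0,-1.6,0.3,0],[0,0,-2.4,0.5,0],[0,0,-3.1,0.8,0],[0,0,-3.8,1.2,0]]]}}

```text
t: 13.65
tool_pos: [0.4605, -0.3339, 0.1265]
tool_rot: [2.161, 2.279, -0.0]
contact_force: [2.9, 0.7, 6.4]
opening: 0.0002
grip_force: 3.2
```

{"name": "servo_tool", "arguments": {"increments": [[[0,0,-0.6,0.5,0],[0,0,-1.1,0.9,0],[0,0,-1.6,1.4,0],[0,0,-2.1,2,0],[0,0,-2.5,2.6,0]]]}}

```text
t: 14.15
tool_pos: [0.4352, -0.335, 0.0997]
tool_rot: [-2.162, -2.279, 0.0]
contact_force: [0.3, -0.7, 1.3]
opening: -0.0004
grip_force: 0.0
```

{"name": "servo_tool", "arguments": {"increments": [[[0,0,-0.2,0.5,0],[0,0,-0.4,1,0],[0,0,-0.5,1.5,0],[0,0,-0.5,1.9,0],[0,0,-0.5,1.9,0]]]}}

```text
t: 14.65
tool_pos: [0.4304, -0.3348, 0.0802]
tool_rot: [-2.161, -2.278, -0.0]
contact_force: [0.1, -0.7, 0.1]
opening: -0.0001
grip_force: 0.0
```

{"name": "servo_tool", "arguments": {"increments": [[[0,0,0,0.2,0],[0,0,0,0.3,0],[0,0,0,0.4,0],[0,0,0,0.4,0]]]}}

```text
t: 15.05
tool_pos: [0.4315, -0.3361, 0.0793]
tool_rot: [2.161, 2.278, -0.001]
contact_force: [-1.8, -0.5, 8.1]
opening: -0.0
grip_force: 3.9
```

{"name": "servo_tool", "arguments": {"increments": [[[0,0,0,0.2,0],[0,0,0,0.4,0],[0,0,0,0.4,0]]]}}

```text
t: 15.35
tool_pos: [0.4317, -0.3365, 0.0787]
tool_rot: [2.161, 2.28, -0.002]
contact_force: [-10.4, 10.4, 26.7]
opening: 0.0003
grip_force: 12.2
```

Firm stop at the predicted height. I'll retreat and look.

{"name": "servo_tool", "arguments": {"increments": [[[0,0,0,-1,0],[0,0,0,-4,0],[0,0,0,-8,0],[0,0,0,-12,0],[0,0,0,-16,0]]]}}

```text
t: 15.85
tool_pos: [0.4307, -0.335, 0.2346]
tool_rot: [-2.162, -2.279, -0.0]
contact_force: [0.3, -0.9, 0.0]
opening: -0.0001
grip_force: 0.0
```

{"name": "servo_tool", "arguments": {"increments": [[[0,4,-1,0,0],[0,8,-2,0,0],[0,12,-2,0,0],[0,16,-2,0,0],[0,20,-2,0,0]]]}}

```text
t: 16.35
tool_pos: [0.3999, -0.1352, 0.2332]
tool_rot: [2.163, 2.278, 0.001]
contact_force: [0.7, 0.2, 0.2]
opening: -0.0003
grip_force: 0.0
```

{"name": "servo_tool", "arguments": {"increments": [[[0,4,0,0,0],[0,8,0,0,0],[0,12,0,0,0],[0,16,0,0,0],[0,20,0,0,0]]]}}

```text
t: 16.85
tool_pos: [0.3894, 0.0647, 0.2334]
tool_rot: [2.162, 2.279, 0.001]
contact_force: [0.3, 0.3, 0.1]
opening: -0.0003
grip_force: 0.0
```

```bash
python3 -c "
from lev import *
d=pic('scene','s6.png');e=pic('top','t6.png')
print(proj(d,L(1.9,.103)),proj(e,L(1.9,.103)),proj(d,J(.03,0,.084)),proj(e,J(.03,0,.084)))
cv2.imwrite('pics/j.png',np.hstack([cv2.resize(d['img'][210:310,310:430,::-1],(420,350),interpolation=2),cv2.resize(e['img'][172:262,312:420,::-1],(378,350),interpolation=2)]))"
```

```text
[347.45836315 307.64965058] [406.21485191 252.26462652] [348.17618283 238.19746227] [362.91307927 203.85055674]
```

View pics/j.png

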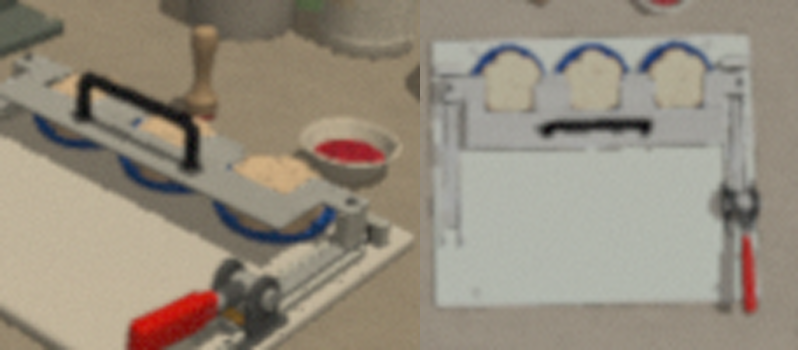

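```bash
python3 -c "
from lev import *
e=ctrl.get_image('top')
for f,(v0,v1) in(('top0.png',(212,230)),('t6.png',(197,213))):
    g=cv2.imread('pics/'+f,0)[v0:v1,348:378].astype(float);w=np.clip(75-g,0,None);V,U=np.mgrid[v0:v1,348:378]
    p=at(e,(w*U).sum()/w.sum(),(w*V).sum()/w.sum(),.084);print(f,R.from_euler('z',-x[2]).apply(p-[x[0],x[1],0]),w.sum())"
```

```text
top0.png [-0.02800814  0.0073579   0.084     ] 1960.0
t6.png [0.03006006 0.00088451 0.084     ] 2101.0
```

The handle measures jig x = +30.1 mm, so the comb is home, and the lever is locked.

```bash
python3 -c "
from station import ctrl
print(ctrl.finish_job())"
```

```text
the job is handed in; nothing more can be done
None
```

The job is handed in: one spare cake lies flat in the empty cup, the comb is fully home (handle at jig x = +30 mm), and the cam lever is locked at its stop, after about 17 s on the robot's clock; no verdict came back.

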